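Set the goose eggs into the sprung pockets of the egg rack

ROBOT

A 6-joint arm with a two-finger parallel gripper is mounted at the origin on the work surface. World frame = base frame: x ahead of the robot, y to its left, z up, the work surface at z = 0. Lengths are in m, angles in rad, forces in N, time in s.
With the tool pointing down it reaches from about 0.35 to 0.975 m from the base axis. Payload 4.9 kg.
Tool frame: the origin (TCP) lies at the very end of the fingers, on their centre line; the grasp point (between the pads) lies 19 mm behind it; x points along the fingers, z is the direction in which the jaws open and shut, and the axes are right-handed (so a half turn about x gives the same grasp; the last joint's range is limited). The gripper opens to 85 mm and grips with 20 to 120 N. Pads are 22 mm wide; open, the fingers measure 114 mm over their backs; the gripper's body (76 mm by 85 mm) begins 54 mm behind the grasp point. The pads swing forward as they close: fully open they stand 13 mm farther back than shut.
Start: joints at [-0.119, 0.053, 1.613, -0, 1.476, -0.119], TCP at [0.625, 0, 0.231] pointing down, gripper open.
Joint ranges: [-3.01, 3.01], [-1.01, 2.22], [0.06, 2.58], [-1.02, 4.17], [0.09, 2.62], [-3.14, 3.14]. Speed limits (rad/s): [2.57, 2.57, 3.14, 3.14, 3.14, 3.14].

INTERFACE

Orientations are given as a unit quaternion [w, x, y, z].
In Python, from workcell import ctrl gives the robot as it stands. Calls block until the motion is done:
- ctrl.move_pose(position, orientation): joint-space move of the TCP to a pose.
- ctrl.move_l(position, rot=None, v=0.15, threshold=None): straight line of the TCP; rot=None keeps the orientation; v is the mean speed in m/s. With threshold (N) it stops when the force on the tool has changed by that much, and returns True; else False.
- ctrl.set_joints(angles): joint-space move.
- ctrl.set_gripper(opening, squeeze=None): opening from 0.0 (shut) to 1.0 (fully open); squeeze is the grip in N (None keeps the last); returns when the fingers have stopped.
- ctrl.pause(seconds).
- ctrl.inverse_kinematics(position, orientation): joint angles nearest the present ones, or None.
- ctrl.read_state(): the state.
- ctrl.snapshot(name): name is "scene" or "side" or "wrist"; returns a dict with "color" (480x640x3 uint8, red, green, blue), "fx", "fy", "cx", "cy" (pixels), "R" (3x3) and "t" (3): a world point X has camera coordinates R X + t; the wrist camera has in their place "hand_eye" (4x4, takes a point from camera to tool coordinates, whose origin is the TCP and whose axes are the tool frame's). Camera axes: x right, y down, z forward; pixel columns grow to the right and rows downward; lengths in m; the calibration is good to about 2 mm. A picture is of the moment at which its call begins: read the wrist's pose just before it. There is no depth.
A pose or a line that the arm cannot do raises ctrl.IKError and nothing moves.
- ctrl.finish_job(): hands the job in, once; it reports no verdict.
Trained networks look in a picture, given as the dict that the camera call returned (one of the last four; its "shot" number tells which), for a name from the list of things; names that differ only in an ending like _2 or _b are one class to them, and where a whole thing is asked for, a point or a joint stands for the part that bears it (a point fixed in the world has none). Each returns a list of dicts, best first, with "confidence" (0 to 1); they miss things now and then, are a little off and sometimes report something else, mostly with a low value. They report only what shows in the picture. A call takes as long as a camera call. They do not tell look-alikes from the thing itself.
- ctrl.silhouettes(name, picture): "pixels" (480x640 bool, what is visible of it) and "bbox" ([centre column, centre row, width, height] in pixels, round what is visible of it).
The state is a dict: "time": time; "qpos": joint angles; "joint_velocities": joint speeds; "joint_torque": joint torques, N m; "tcp_pos": TCP position; "ee_rot": TCP orientation; "force": force on the tool from outside, world axes, zero at the start; "wrist_torque": the same for the moment, N m; "gripper_width": opening from 0.0 (shut) to 1.0 (fully open).
Only numpy, scipy, OpenCV 4.12 (cv2) and the standard library are available. Lean on these libraries where they do the work, as an engineer would, in place of code of your own. Each camera call takes 0.05 s, during which the arm holds its last target. There are 200 camera calls.

TASK

Two big goose eggs and one small hen's egg lie in the grooves of the egg rack on the shop scale. Without lifting them or pressing hard, push each goose egg along its groove until it tips point-down over the pocket at the end, then press it gently from above, past the sprung rubber lips, until it stands upright and fully down on the bottom of the pocket. Leave the hen's egg lying in its groove, and leave the other things on the counter alone.

Things in the scene. Friction and masses are not known exactly. Their poses are not given: they have to be found in the camera images.
- goose_a_center (a point): Goose egg, cream white, 86 mm long, 60 mm across, about 170 g, on its side in one of the grooves, pointed end towards that groove's pocket. The point is its middle, 43 mm from either end. Its z axis runs from pointed to blunt end (up when it stands point down). The blunt end is a half ball of 30 mm radius, centred 13 mm from this point along +z; the pointed end a 20 mm ball.
- goose_b_center (a point): The other goose egg, just like the first, 86 mm long, 60 mm across, about 170 g, on its side in one of the grooves, pointed end towards that groove's pocket. The point is its middle, 43 mm from either end. Its z axis runs from pointed to blunt end (up when it stands point down). The blunt end is a half ball of 30 mm radius, centred 13 mm from this point along +z; the pointed end a 20 mm ball.
- hen_center (a point): The hen's egg, the same cream white but only 58 mm long and 44 mm across; lies low in the remaining groove, its point at its middle. It must stay there.
- scale: Spring scale, fixed to the counter, with the grey egg rack as its pan. Origin: underside on the counter, about the middle of the rack. x runs along the three parallel grooves, from their rear ends on the robot's side to the pockets at the far ends; y to the left across them; z up.
- rack: Egg rack, 254 x 270 mm; origin and axes as the scale's. Heights above it (mm): groove floor 98, tops of groove rails and lips 115, end wall 147, pocket bottom 58; top of a goose egg lying in a groove 159, hanging on the lips about 162, fully seated 144. It stands on a spring: sinks about 1 mm per newton pressed on it (18 mm at most), so where a pressed egg meets the bottom is not known beforehand.
- pocket_left (a point): Pocket at the far end of the left groove, 85 mm left of the middle one: an open well, 64 mm along the groove, centred 75 mm in front (+x) of the scale's origin. The point is where the middle of a fully seated goose egg comes, 43 mm above the pocket bottom; axes as the scale's. All three pockets are alike.
- pocket_middle (a point): The same for the middle groove. Along both sides of each pocket, in line with the groove rails, runs a round sprung rubber lip, 50 mm clear between. The lips hold an egg by its shoulder about 15 mm too high, point hanging down. Pressing it down pushes them apart, against 4 to 10 N all the way to the bottom, where the force climbs. A push of 25 N cracks an egg.
- pocket_right (a point): The same for the right groove, 85 mm right of the middle one. The groove floor ends 33 mm before the pocket's middle; the upright end wall, 31 mm past the middle, stops an egg that is pushed along the groove. Pushing along a groove takes 1 to 3 N. An egg held up by the rubbing of the finger behind it swings point down when the finger is drawn back a little.
- kettle: White electric kettle, 150 mm across, 220 mm tall, a bystander; origin at the centre of its underside.
- order_pad: White order pad, 210 x 148 x 14 mm, lying flat, a bystander; origin at the centre of its underside.
- calculator: Grey pocket calculator, 130 x 80 x 20 mm, lying flat, a bystander; origin at the centre of its underside.
Things that resemble listed ones, but are neither listed nor needed, are in the scene too. What is shaped like the part that bears goose_b_center but orange or turquoise is not meant.

How it is judged:
At the end, for the whole second after the job is handed in: Each goose egg stands point down at rest in a pocket: its middle within 7 mm sideways of the pocket's seated point and no more than 4 mm above it, its axis within 0.2 rad of upright. The hen's egg lies within 20 mm of where it was (((horizontal distance between goose_a_center and pocket_left below 0.007 m and z of goose_a_center in the frame of pocket_left below 0.004 m) or (horizontal distance between goose_a_center and pocket_middle below 0.007 m and z of goose_a_center in the frame of pocket_middle below 0.004 m) or (horizontal distance between goose_a_center and pocket_right below 0.007 m and z of goose_a_center in the frame of pocket_right below 0.004 m)) and angle between each of goose_a_center, goose_b_center's own z axis and vertical below 0.2 rad and linear speed of each of goose_a, goose_b below 0.02 m/s and ((horizontal distance between goose_b_center and pocket_left below 0.007 m and z of goose_b_center in the frame of pocket_left below 0.004 m) or (horizontal distance between goose_b_center and pocket_middle below 0.007 m and z of goose_b_center in the frame of pocket_middle below 0.004 m) or (horizontal distance between goose_b_center and pocket_right below 0.007 m and z of goose_b_center in the frame of pocket_right below 0.004 m)) and distance of hen_center from where it was at the start of the episode below 0.02 m); the robot touches nothing.
It fails at once if the robot presses a goose egg with more than 25 N (contact force between any of goose_a, goose_b and the fingers above 25 N or contact force between any of goose_a, goose_b and the arm above 25 N).
It fails at once if a goose egg is dropped or jammed against the rack with more than 60 N (contact force between any of goose_a, goose_b and rack above 60 N).
It fails at once if a goose egg is lifted more than 25 mm above its place in the groove (z of any of goose_a_center, goose_b_center in the frame of scale above 0.15 m).
It fails at once if the hen's egg is moved by more than 30 mm (distance of hen_center from where it was at the start of the episode above 0.03 m).
It fails at once if the kettle, the order pad or the calculator is moved by more than 20 mm (distance of any of kettle, order_pad, calculator from where it was at the start of the episode above 0.02 m).
It also fails if it takes over 61 s, if anything falls off the work surface, if the arm or the gripper's body presses on something with over 40 N, if the wrist force passes 120 N, or if a joint passes its speed limit or range.

## Working session

There is one attempt and no reset: what is moved stays moved. The work goes in short steps, each a Python script; the robot and the scene stay as the last script left them, time stands still between calls to the robot, and variables do not carry over. Pictures are saved under pics/ and viewed, about 8 in all and at most 12, crops included, and the job is handed in when it is done.

```bash
mkdir -p pics; cat > h.py <<'E'
import numpy as np, cv2
from workcell import ctrl
def save(p,n): cv2.imwrite(f'pics/{n}.png',p['color'][:,:,::-1])
def proj(p,X): 
    c=np.asarray(p['R'])@np.asarray(X)+np.asarray(p['t']); return np.array([p['fx']*c[0]/c[2]+p['cx'],p['fy']*c[1]/c[2]+p['cy']])
def ray(p,u,v,z):
    R=np.asarray(p['R']);t=np.asarray(p['t']); d=R.T@np.array([(u-p['cx'])/p['fx'],(v-p['cy'])/p['fy'],1]); o=-R.T@t
    return o+d*(z-o[2])/d[2]
E
python3 - <<'E'
from h import *
for n in('scene','side'):
    p=ctrl.snapshot(n); save(p,n); print(n, -np.array(p['R']).T@np.array(p['t']))
    for name in('goose_a_center','hen_center','rack','kettle','order_pad','calculator'):
        for d in ctrl.silhouettes(name,p): print(name,round(d['confidence'],2),np.round(d['bbox']), np.round(ray(p,d['bbox'][0],d['bbox'][1],.13),3))
s=ctrl.read_state(); print(s['time'],s['ee_rot'],s['force'])
E
```

```text
scene [1.32067524 0.25826318 0.76554219]
goose_a_center 0.69 [350. 246.  28.  36.] [0.531 0.086 0.13 ]
hen_center 0.61 [316. 237.  22.  29.] [0.524 0.009 0.13 ]
hen_center 0.4 [391. 251.  28.  36.] [0.518 0.17  0.13 ]
kettle 0.93 [140. 211.  73.  95.] [ 0.568 -0.399  0.13 ]
order_pad 0.97 [521. 298.  98.  75.] [0.574 0.429 0.13 ]
calculator 0.91 [514. 382.  55.  70.] [0.775 0.419 0.13 ]
side [-0.15939485 -0.93821469  1.23169867]
goose_a_center 0.84 [302. 231.  30.  21.] [0.522 0.077 0.13 ]
hen_center 0.56 [316. 254.  25.  14.] [ 0.501 -0.015  0.13 ]
rack 0.72 [315. 239. 136. 117.] [0.531 0.032 0.13 ]
kettle 0.86 [433. 372.  67. 117.] [ 0.491 -0.453  0.13 ]
order_pad 0.97 [205. 210.  80.  57.] [0.358 0.303 0.13 ]
order_pad 0.35 [303. 233.  29.  22.] [0.522 0.07  0.13 ]
calculator 0.78 [276. 178.  52.  24.] [0.594 0.308 0.13 ]
calculator 0.17 [313. 238. 132. 117.] [0.53  0.037 0.13 ]
0.7 [7.07111547e-01 7.10315439e-06 7.07102015e-01 1.14764119e-05] [-0.55305431 -0.44649769  0.03309881]
```

View pics/scene.png

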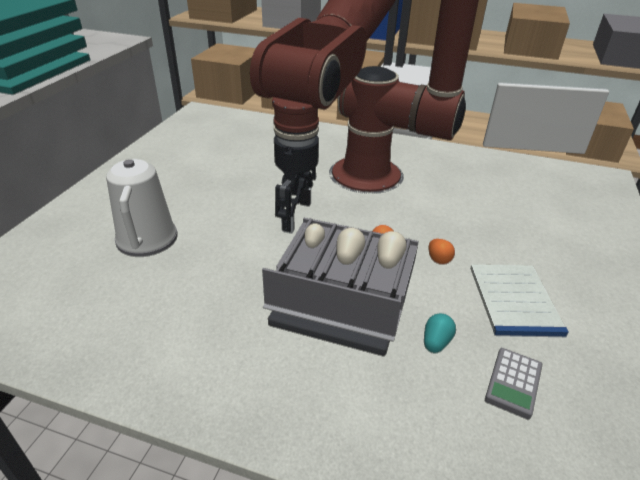

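View pics/side.png

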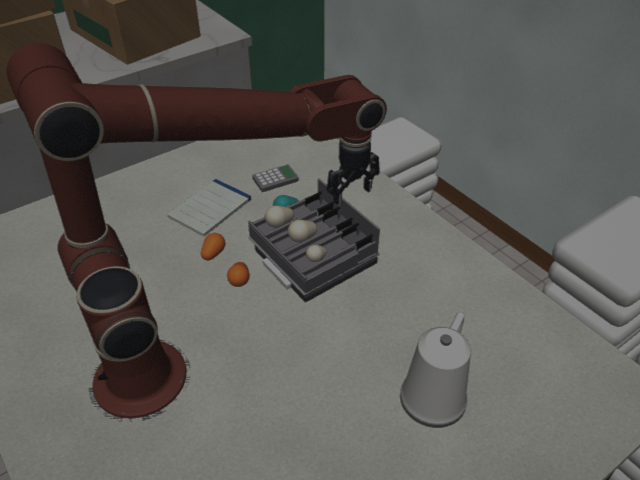

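The scene view shows the hen's egg at (315,236), a goose egg in the middle groove at (350,246) and another in the left groove at (391,250). The look-alikes are orange at (383,232) and (441,250), and turquoise at (440,332). I choose the two cream goose eggs, and check them next from above with the wrist camera.

```bash
cat >> h.py <<'E'
from scipy.spatial.transform import Rotation as Ro
def wrist():
    s=ctrl.read_state(); p=ctrl.snapshot('wrist'); q=np.array(s['ee_rot'])
    T=np.eye(4); T[:3,:3]=Ro.from_quat(q[[1,2,3,0]]).as_matrix(); T[:3,3]=s['tcp_pos']
    C=np.linalg.inv(T@np.asarray(p['hand_eye'])); p=dict(p); p['R']=C[:3,:3]; p['t']=C[:3,3]; return p
E
python3 - <<'E'
from h import *
p=ctrl.snapshot('scene')
for uv in((265,270),(418,297)): print(ray(p,*uv,.147))
ctrl.move_pose([0.52,0.06,0.45],[.70711,0,.70711,0])
p=wrist(); save(p,'w1'); print(np.round(p['R'],3),-p['R'].T@p['t'],ctrl.read_state()['time'], ctrl.read_state()['force'])
import pickle; pickle.dump({k:v for k,v in p.items()},open('w1.pkl','wb'))
for name in('goose_a_center','hen_center','rack'):
    for d in ctrl.silhouettes(name,p): 
        m=cv2.moments(d['pixels'].astype(np.uint8),True); print(name,round(d['confidence'],2),np.round(d['bbox']),np.round(ray(p,m['m10']/m['m00'],m['m01']/m['m00'],.128),4))
E
```

```text
[ 0.67828892 -0.04336689  0.147     ]
[0.65334418 0.24624505 0.147     ]
[[ 1.    -0.001 -0.003]
 [ 0.    -0.961  0.278]
 [-0.003 -0.278 -0.961]] [0.52182551 0.13061916 0.59118135] 1.7833 [ 0.08059508  0.27130607 -0.85193269]
goose_a_center 0.8 [333. 161.  77.  57.] [0.525  0.0834 0.128 ]
hen_center 0.66 [319. 239.  49.  36.] [5.086e-01 3.000e-04 1.280e-01]
rack 0.87 [371. 154. 250. 270.] [0.573  0.0965 0.128 ]
```

View pics/w1.png

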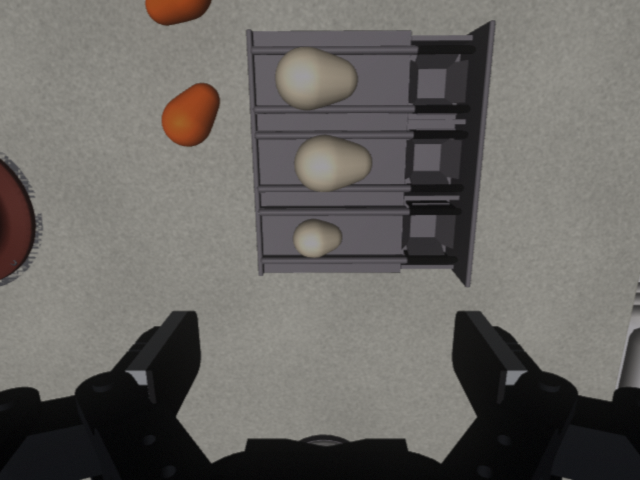

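The wrist view shows goose eggs at (316,78) in the left groove and (333,161) in the middle groove. The hen's egg is clearly smaller, at (319,238) in the right groove. Next I fit the rack pose from a crop.

```bash
python3 - <<'E'
from h import *
im=cv2.imread('pics/w1.png')[10:290,240:500]
im=cv2.convertScaleAbs(cv2.resize(im,None,fx=2.14,fy=2.14,interpolation=cv2.INTER_CUBIC),alpha=1.7,beta=10)
cv2.imwrite('pics/w1c.png',im)
E
```

```text
(no output)
```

View pics/w1c.png

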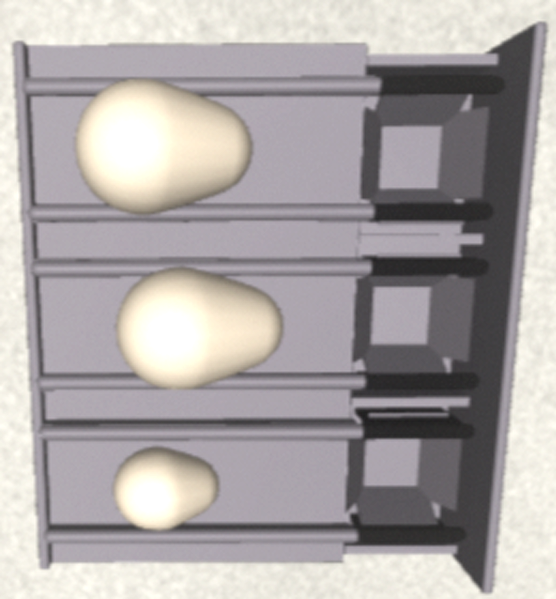

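```bash
python3 - <<'E'
from h import *; import pickle
from scipy.optimize import least_squares
p=pickle.load(open('w1.pkl','rb'))
f=lambda u,v:(u/2.14+240,v/2.14+10)
rails=[((30,86),(375,86),85,1),((32,212),(370,212),85,-1),((38,267),(368,267),0,1),((45,382),(362,382),0,-1),((45,430),(360,430),-85,1),((50,534),(358,534),-85,-1)]
def loc(X,P): 
    d=np.array(X[:2])-P[:2]; c,s=np.cos(P[2]),np.sin(P[2]); return np.array([c*d[0]+s*d[1],-s*d[0]+c*d[1]])
def res(P,zr=.110):
    r=[]
    for a,b,y,sg in rails:
        for q in(a,b):
            r.append(loc(ray(p,*f(*q),zr),P)[1]*1e3-(y+sg*P[3]*1e3))
    for q in((540,25),(488,590)): r.append(loc(ray(p,*f(*q),.147),P)[0]*1e3-108)
    return np.array(r)
s=least_squares(res,[.56,.08,0,.03]); P=s.x; print(P,np.round(s.fun,1))
for q in((378,86),(372,212),(368,267),(362,382),(360,430),(355,534)): print('railend',loc(ray(p,*f(*q),.11),P))
for q in((368,45),(343,562)): print('floorend',loc(ray(p,*f(*q),.098),P))
for q in((15,42),(42,567)): print('rear',loc(ray(p,*f(*q),.115),P))
for n,bl,tp in(('L',(77,147),(252,147)),('M',(117,327),(284,327)),('R',(114,488),(218,486))):
    print(n,loc(ray(p,*f(*bl),.128),P),loc(ray(p,*f(*tp),.118),P))
for uv in(((410,155)),(402,315),(392,465)): print('pocketbottom',loc(ray(p,*f(*uv),.058),P))
E
```

```text
[0.56939689 0.08263758 0.00156792 0.02933527] [ 0.2 -0.2  0.6  0.2  0.1 -0.3 -0.3 -0.5  0.2 -0.   0.1 -0.1 -0.6  0.6]
railend [0.04487972 0.11414015]
railend [0.04517418 0.05585858]
railend [0.04460631 0.02906435]
railend [ 0.0446033  -0.02986417]
railend [ 0.04487177 -0.0557003 ]
railend [ 0.04511323 -0.11439591]
floorend [0.0412336 0.1343449]
floorend [ 0.04140246 -0.135328  ]
rear [-0.12895815  0.13311978]
rear [-0.12812374 -0.13181402]
L [-0.09973078  0.08534706] [-0.01608547  0.08594978]
M [-0.08264537  0.00088532] [ 0.00183462 -0.00028319]
R [-0.08609408 -0.08272672] [-0.03114836 -0.08450012]
pocketbottom [0.07431166 0.08644535]
pocketbottom [0.07544956 0.00026513]
pocketbottom [ 0.07512207 -0.08835387]
```

```bash
python3 - <<'E'
from h import *
p=ctrl.snapshot('scene'); save(p,'s2')
im=cv2.imread('pics/s2.png')
g=lambda x,y,z:np.array([.569+x-.0016*y,.0826+y+.0016*x,z])
L=[((.108,-.135,.147),(.108,.135,.147)),((-.127,-.135,.115),(-.127,.135,.115))]+[((-.12,y,.113),(.045,y,.113)) for y in(-.114,-.056,-.029,.029,.056,.114)]
for a,b in L: cv2.line(im,*[tuple(int(round(v)) for v in proj(p,g(*q))) for q in(a,b)],(0,0,255),1)
cv2.imwrite('pics/s2c.png',cv2.resize(im[190:370,240:450],None,fx=3,fy=3,interpolation=cv2.INTER_NEAREST))
print(ctrl.read_state()['tcp_pos'])
E
```

```text
[0.52018734 0.05971913 0.4479209 ]
```

View pics/s2c.png

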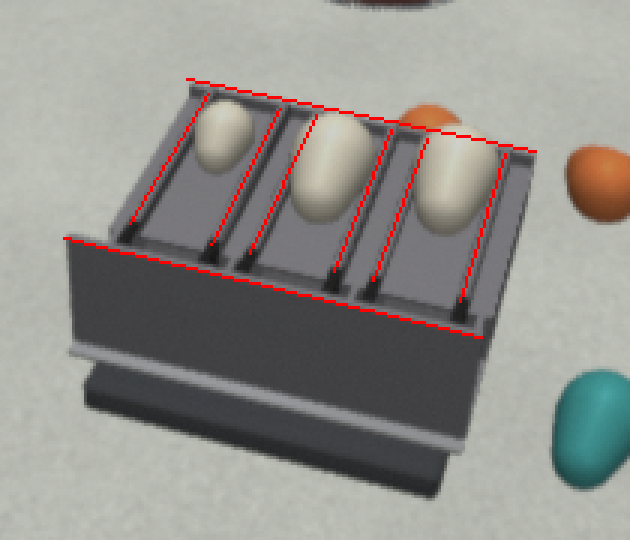

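The fitted outline matches within about 2 px, with yaw about 0. I push the middle egg first.

```bash
cat >> h.py <<'E'
Q=[.70711,0,.70711,0]
def g(x,y,z): return [.5687+x-.0016*y,.0826+y+.0016*x,z]
def st(tag=''):
    s=ctrl.read_state(); t=np.array(s['tcp_pos'])-g(0,0,0); print(tag,round(s['time'],2),np.round(t*1e3,1),np.round(s['force'],2)); return s
E
python3 - <<'E'
from h import *
ctrl.set_gripper(0.0)
ctrl.move_pose(g(-.120,0,.2),Q); ctrl.move_l(g(-.120,0,.122),v=.1); ctrl.pause(.2); st('down')
for x in (-.10,-.08,-.06,-.04,-.02,-.0):
    r=ctrl.move_l(g(x,0,.122),v=.05,threshold=6); st(r)
    if r: break
p=wrist(); save(p,'w2'); p=ctrl.snapshot('scene'); cv2.imwrite('pics/s3.png',cv2.resize(p['color'][190:370,240:450,::-1],None,fx=3,fy=3))
a=cv2.imread('pics/s3.png'); b=cv2.imread('pics/w2.png'); b=b[:, :]; b=cv2.resize(b,(533,400))
o=np.zeros((540,800,3),np.uint8); o[:400,:400]=cv2.resize(a,(400,343)).repeat(1,0)[:400] if False else cv2.copyMakeBorder(cv2.resize(a,(400,343)),0,57,0,0,0); o[:300,400:]=cv2.resize(b,(400,300)); cv2.imwrite('pics/c3.png',o[:400])
E
```

```text
down 4.9 [-119.4   -0.2  122.9] [0.03 0.26 0.84]
False 5.45 [-99.9  -0.2 121.8] [-0.39 -0.36  0.44]
False 6.0 [-7.98e+01 -1.00e-01  1.22e+02] [-0.06  0.48  0.2 ]
False 6.55 [-5.980e+01 -1.000e-01  1.219e+02] [-0.21  0.01  0.11]
False 7.1 [-3.98e+01 -1.00e-01  1.22e+02] [ 0.54 -0.01 -0.67]
False 7.65 [-1.980e+01 -1.000e-01  1.219e+02] [-0.12  1.57 -0.24]
False 8.2 [ 1.000e-01 -0.000e+00  1.219e+02] [-0.13  0.48 -0.53]
```

View pics/c3.png

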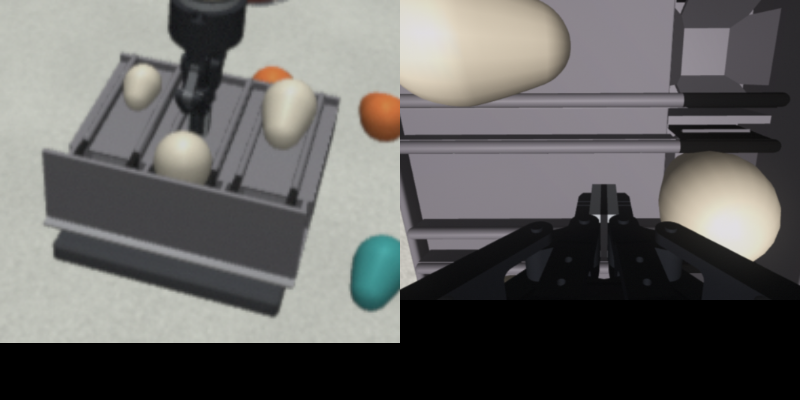

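The middle egg has gone over on its own and now stands in or near its pocket (blunt end at (720,208) in the composite). I measure its ball centre, then press.

```bash
python3 - <<'E'
from h import *
ctrl.move_l(g(-.01,0,.122),v=.1); ctrl.move_l(g(-.01,0,.22),v=.2)
ctrl.move_l(g(.06,0,.30),v=.3)
p=wrist(); save(p,'w3'); st()
for d in ctrl.silhouettes('goose_a_center',p)+ctrl.silhouettes('hen_center',p):
    c,_=cv2.findContours(d['pixels'].astype(np.uint8),0,2); c=max(c,key=cv2.contourArea); (u,v),r=cv2.minEnclosingCircle(c)
    X=ray(p,u,v,.130)-g(0,0,0); print(round(d['confidence'],2),round(u),round(v),round(r,1),round(cv2.contourArea(c)/np.pi/r/r,3),np.round(X*1e3,1), 'exp r', p['fx']*.03/np.linalg.norm(p['R']@ray(p,u,v,.13)+p['t']))
E
```

```text
9.75 [5.880e+01 1.000e-01 2.968e+02] [-0.29  0.07 -0.65]
0.94 328 216 41.5 0.934 [ 62.1  -0.4 130. ] exp r 40.26059520992132
0.75 182 315 37.2 0.697 [-55.  -80.9 130. ] exp r 35.18612980998446
```

View pics/w3.png

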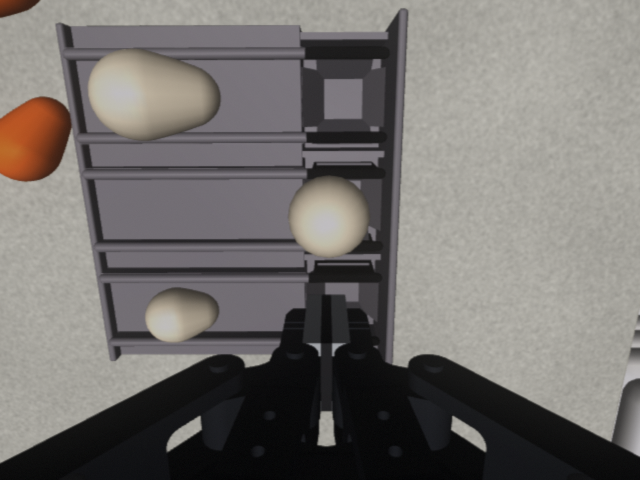

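The ball is at x≈62 mm, 13 mm short of the pocket centre, so I push it on to 75.

```bash
cat >> h.py <<'E'
def eggs(p,z=.132):
    out=[]
    for d in ctrl.silhouettes('goose_a_center',p):
        c,_=cv2.findContours(d['pixels'].astype(np.uint8),0,2); c=max(c,key=cv2.contourArea); (u,v),r=cv2.minEnclosingCircle(c)
        X=ray(p,u,v,z)-g(0,0,0); out.append(X); print('egg',round(d['confidence'],2),np.round(X*1e3,1),'fill',round(cv2.contourArea(c)/np.pi/r/r,3))
    return out
E
python3 - <<'E'
from h import *
ctrl.move_l(g(-.01,0,.22),v=.3); ctrl.move_l(g(-.01,0,.122),v=.2); ctrl.pause(.1)
for x in (.012,.018,.024,.028):
    r=ctrl.move_l(g(x,0,.122),v=.04,threshold=5); st(r); eggs(wrist())
    if r: break
E
```

```text
False 11.8 [ 11.9   0.  121.7] [-0.08 -0.07  0.04]
egg 0.92 [ 65.8   1.5 132. ] fill 0.674
False 12.2 [ 18.2  -0.  122. ] [-0.19 -0.27  0.81]
egg 0.76 [ 66.4   1.2 132. ] fill 0.655
egg 0.2 [-39.2 -48.2 132. ] fill 0.502
False 12.6 [ 24.3   0.  122.1] [-1.05 -0.83  0.52]
egg 0.61 [ 69.3   1.1 132. ] fill 0.619
False 12.95 [ 28.3   0.  122. ] [-0.26  0.92 -0.21]
```

```bash
python3 - <<'E'
from h import *
for x in (.031,):
    r=ctrl.move_l(g(x,0,.122),v=.04,threshold=5); st(r)
ctrl.move_l(g(.0,0,.122),v=.1); ctrl.move_l(g(.0,0,.22),v=.3); ctrl.move_l(g(.06,0,.30),v=.3)
p=wrist(); save(p,'w4'); st(); eggs(p)
E
```

```text
False 13.3 [ 31.2   0.  122. ] [0.43 0.23 1.04]
 14.77 [5.920e+01 1.000e-01 2.972e+02] [-0.59 -0.15 -0.49]
egg 0.65 [ 74.2   2.3 132. ] fill 0.926
```

```bash
cat >> h.py <<'E'
def press(x,y,thr=14,zmin=.122):
    ctrl.move_l(g(x,y,.175),v=.3); ctrl.pause(.2); f0=st('above')['force'][2]
    for z in np.arange(.163,zmin-1e-4,-.004):
        r=ctrl.move_l(g(x,y,z),v=.02,threshold=thr); f=st(r)['force'][2]-f0
        if r or f>thr: break
    print('rel top',np.round((ctrl.read_state()['tcp_pos'][2])*1e3+f,1),'f',f)
E
python3 - <<'E'
from h import *
press(.075,0)
E
```

```text
above 15.58 [ 76.6   0.2 178.7] [ 0.95 -0.34 -0.14]
False 16.33 [7.500e+01 1.000e-01 1.629e+02] [0.22 0.82 0.88]
False 16.68 [7.490e+01 1.000e-01 1.587e+02] [-0.14 -0.03 -0.55]
False 17.03 [7.530e+01 1.000e-01 1.555e+02] [-0.4  -0.41  3.28]
False 17.38 [ 74.9   0.3 151.4] [-2.14  0.1   5.63]
False 17.73 [ 75.    0.4 148.2] [-3.56  0.95  7.8 ]
False 18.08 [ 75.1   0.3 144.9] [-4.19 -0.11 11.23]
False 18.43 [ 75.1   0.3 141.3] [-5.61  0.28 11.33]
False 18.78 [ 75.1   0.2 136.3] [-3.05 -0.58  7.26]
False 19.13 [ 75.4   0.2 133.1] [-4.08 -0.78 10.47]
False 19.48 [ 75.6   0.2 130. ] [-6.06 -0.31 13.81]
False 19.83 [ 75.7   0.2 126.8] [-6.9  -0.15 16.76]
rel top 143.7 f 16.901703231994528
```

At about 17 N the top is 143.7 mm above the rack, which suggests it is seated. I release and check from above.

```bash
python3 - <<'E'
from h import *
ctrl.move_l(g(.075,0,.20),v=.15); ctrl.move_l(g(.04,0,.30),v=.3)
p=wrist(); save(p,'w5'); st(); eggs(p,.114)
q=ctrl.snapshot('side'); save(q,'side5')
a=p['color'][:,:,::-1]; b=q['color'][170:310,230:400,::-1]
o=cv2.hconcat([cv2.resize(a,(440,330)),cv2.resize(b,(360,296),interpolation=2)[:, :] if False else cv2.copyMakeBorder(cv2.resize(b,(360,296),interpolation=2),0,34,0,0,0)])
cv2.imwrite('pics/c5.png',o)
E
```

```text
21.05 [ 39.3   0.  298.1] [ 0.51  0.2  -0.32]
egg 0.75 [ 75.3   1.  114. ] fill 0.962
```

View pics/c5.png

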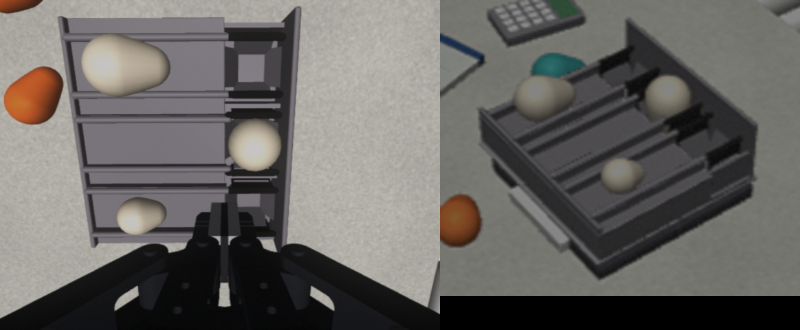

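The middle egg's ball is at (75.3, 1.0) mm and the egg sits low in the pocket. Now the left egg, the same way.

```bash
python3 - <<'E'
from h import *
y=.085
ctrl.move_pose(g(-.124,y,.2),Q); ctrl.move_l(g(-.124,y,.122),v=.12); ctrl.pause(.1); st('down')
for x in (-.06,-.02,-.0,.01,.02):
    r=ctrl.move_l(g(x,y,.122),v=.05,threshold=6); st(r)
    if r: break
ctrl.move_l(g(x-.02,y,.122),v=.1); ctrl.pause(.3)
ctrl.move_l(g(x-.02,y,.22),v=.3); ctrl.move_l(g(.04,y,.30),v=.3)
p=wrist(); save(p,'w6'); st(); eggs(p)
E
```

```text
down 22.9 [-123.1   85.   123.3] [0.6  0.86 0.13]
False 24.33 [-60.3  84.9 122. ] [-1.02 -0.57 -0.9 ]
False 25.28 [-20.3  85.  121.8] [-0.84  0.08 -0.12]
False 25.83 [  0.   85.  121.9] [-0.35  0.23 -0.48]
False 26.18 [ 10.1  85.  122. ] [-0.83  0.16  0.41]
False 26.53 [ 20.2  85.  122. ] [ 0.2   0.54 -0.13]
 28.16 [ 39.1  84.9 297.5] [-0.32 -0.39 -1.05]
egg 0.62 [ 72.2  10.1 132. ] fill 0.575
egg 0.17 [-71.7 -96.8 132. ] fill 0.631
```

View pics/w6.png

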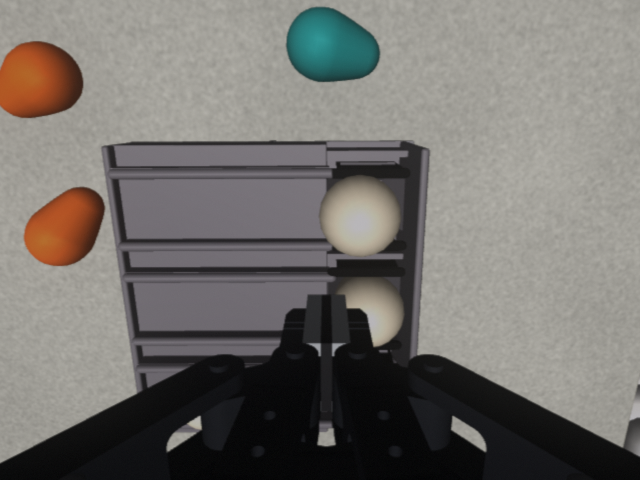

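The left egg is point-down at the pocket: ball at (360,216), about 10 mm short of centre.

```bash
python3 - <<'E'
from h import *
y=.085
p=wrist(); print(ray(p,360,216,.132)-g(0,0,0))
ctrl.move_l(g(-.0,y,.22),v=.3); ctrl.move_l(g(-.0,y,.122),v=.2)
for x in (.015,.031,.033):
    r=ctrl.move_l(g(x,y,.122),v=.04,threshold=5); st(r)
    if r: break
ctrl.move_l(g(.0,y,.122),v=.1); ctrl.move_l(g(.0,y,.22),v=.3); ctrl.move_l(g(.06,y,.30),v=.3)
p=wrist(); save(p,'w7'); st(); eggs(p)
im=cv2.cvtColor(p['color'],cv2.COLOR_RGB2GRAY); im[im<115]=0
bgr=cv2.imread('pics/w7.png'); m=cv2.inRange(cv2.cvtColor(bgr,cv2.COLOR_BGR2HSV),(8,15,110),(40,120,255)); m=cv2.morphologyEx(m,cv2.MORPH_OPEN,np.ones((7,7)))
n,l,s,c=cv2.connectedComponentsWithStats(m)
for i in range(1,n):
    if s[i,4]>1000: print(s[i],c[i],np.round((ray(p,*c[i],.132)-g(0,0,0))*1e3,1))
E
```

```text
[0.06396742 0.0854571  0.132     ]
False 29.88 [ 15.1  85.  122.1] [-0.08 -0.42 -0.47]
False 30.43 [ 31.   85.  121.8] [-0.81  1.3   0.99]
False 30.68 [ 31.3  85.1 121.2] [-5.56 -0.24  0.92]
 32.17 [ 59.1  84.9 297.1] [ 0.07  0.08 -0.8 ]
egg 0.68 [ 73.6  86.7 132. ] fill 0.925
egg 0.66 [ 76.4  13.4 132. ] fill 0.349
[   0  113   55   36 1231] [ 22.75223396 128.4565394 ] [-151.8  148.   132. ]
[ 306  182   77   74 4011] [343.95612067 217.49813014] [ 74.  84. 132.]
```

Left ball is at x≈74 mm, and pushing on gave 5.5 N, so it is against the wall. Now I press it.

```bash
python3 - <<'E'
from h import *
y=.085
press(.075,y)
ctrl.move_l(g(.075,y,.20),v=.15); ctrl.move_l(g(.04,.02,.33),v=.3)
p=wrist(); save(p,'w8'); st(); eggs(p,.114)
q=ctrl.snapshot('side'); s=ctrl.snapshot('scene')
o=cv2.hconcat([cv2.resize(x,(400,330),interpolation=2) for x in(q['color'][170:310,230:400,::-1],s['color'][190:360,250:456,::-1])])
cv2.imwrite('pics/c8.png',o)
E
```

```text
above 32.98 [ 76.5  85.4 178.7] [-0.19  0.48  1.2 ]
False 33.73 [ 74.9  85.1 162.9] [ 0.3  -0.05  0.61]
False 34.08 [ 74.8  85.1 159. ] [-0.9  -0.94  1.  ]
False 34.43 [ 75.1  85.1 155.4] [-0.24 -0.18  2.98]
False 34.78 [ 74.6  85.3 151.4] [-2.9   0.57  5.7 ]
False 35.13 [ 74.8  85.4 148.2] [-3.32  0.48  7.7 ]
False 35.48 [ 74.9  85.5 145. ] [-5.23  0.93  9.87]
False 35.83 [ 74.9  85.5 141.4] [-5.57  0.82 10.56]
False 36.18 [ 74.9  85.4 136.4] [-3.34  0.84  7.38]
False 36.53 [ 75.2  85.4 133.1] [-3.57  0.04 10.43]
False 36.88 [ 75.3  85.4 130. ] [-5.41 -0.5  13.75]
False 37.23 [ 75.4  85.5 126.9] [-6.96 -0.78 16.98]
rel top 142.7 f 15.776820280710997
 38.6 [ 39.2  20.4 326.6] [ 0.68  0.02 -0.37]
egg 0.66 [ 75.2   1.1 114. ] fill 0.96
```

View pics/c8.png

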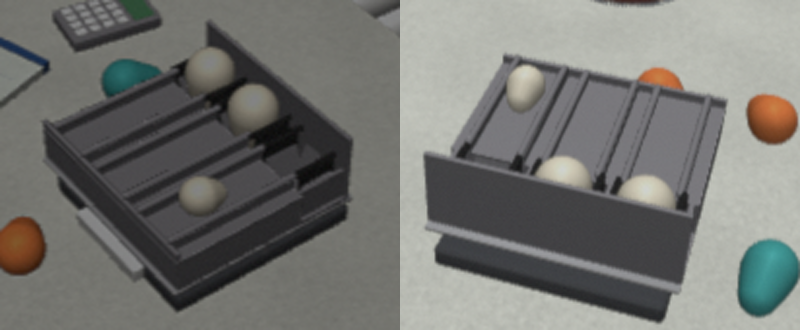

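Both eggs look equally low. I do a light touch test for height after release, and measure the left egg.

```bash
python3 - <<'E'
from h import *
for y in(.0,.085):
    ctrl.move_l(g(.075,y,.165),v=.25); ctrl.move_l(g(.075,y,.155),v=.05); ctrl.pause(.15)
    r=ctrl.move_l(g(.075,y,.138),v=.02,threshold=3); st(('touch',y,r))
    ctrl.move_l(g(.075,y,.19),v=.2)
ctrl.move_l(g(.04,.05,.33),v=.3)
p=wrist(); save(p,'w9'); eggs(p,.114)
m=cv2.inRange(cv2.cvtColor(p['color'],cv2.COLOR_RGB2HSV),(8,15,110),(40,120,255)); m=cv2.morphologyEx(m,cv2.MORPH_OPEN,np.ones((7,7)))
n,l,s,c=cv2.connectedComponentsWithStats(m)
for i in range(1,n):
    if s[i,4]>700: print(s[i],np.round((ray(p,*c[i],.114)-g(0,0,0))*1e3,1))
st()
E
```

```text
('touch', 0.0, True) 40.75 [7.49e+01 1.00e-01 1.41e+02] [-0.47  0.52  2.4 ]
('touch', 0.085, True) 42.83 [ 74.8  85.1 140.8] [-0.   -0.01  2.88]
egg 0.94 [ 74.8   1.3 114. ] fill 0.925
[ 335  128   69   69 3400] [ 75.2  85.2 114. ]
[ 335  233   64   60 2756] [ 75.4  -2.1 114. ]
[ 188  334   59   29 1070] [-64.6 -86.1 114. ]
 43.98 [ 39.   50.1 326.7] [ 0.75 -0.18 -0.6 ]
```

```bash
python3 -c "
from h import *
ctrl.finish_job()"
```

```text
the job is handed in; nothing more can be done
```

Both goose eggs are point-down and fully seated, one in the middle pocket and one in the left. I handed the job in at about 44 s of the 61 s allowed; no verdict was reported.

- **How it went:** I pushed each egg along its groove with the closed fingers. Each one tipped on its own but stopped 11–13 mm short of the pocket centre, so I nudged it on. I then pressed each one to about 17 N, well under the 25 N limit.
- **Height:** a light touch after release met both tops at about 141 mm with about 3 N of push. That is about 144 mm once the rack's sink is allowed for, which matches fully seated.
- **Position:** from above, the blunt ends are within about 2 mm of the pocket centres: (75.2, 85.2) mm for the left egg and (74.8, 1.3) mm for the middle one. Uprightness I only inferred from that centring; I did not measure it.
- **Hen's egg and bystanders:** in the pictures the hen's egg still lies in its groove. The kettle, order pad and calculator were never approached, though I did not measure them again.
- **Checks that disagreed:** the egg detector sometimes missed the left egg, and its readings were off when the gripper blocked part of the view. For the left egg's final position I used a colour mask instead. During pressing there was also an unexplained sideways force of up to 7 N, but both eggs still ended centred.

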